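Put the blood-tube mixer into gear

ROBOT

A 6-joint arm with a two-finger parallel gripper is mounted at the origin on the work surface. World frame = base frame: x ahead of the robot, y to its left, z up, the work surface at z = 0. Lengths are in m, angles in rad, forces in N, time in s.
With the tool pointing down it reaches from about 0.35 to 0.925 m from the base axis. Payload 6.4 kg.
Tool frame: the origin (TCP) lies midway between the tips of the shut fingers; the grasp point (between the pads) lies 19 mm behind it (bot.tcp_to_grasp is the distance from the TCP to the grasp point, in m); z points along the fingers, y is the line along which they close (so a half turn about z gives the same grasp; the last joint's range is limited). The gripper opens to 94 mm and grips with 3 to 60 N. Pads are 16 mm wide; open, the fingers measure 119 mm over their backs; the gripper's body (75 mm by 177 mm) begins 78 mm behind the grasp point.
Start: joints at [-1.509, 0.245, 1.558, -0, 1.339, -0.174], TCP at [0.152, -0.632, 0.205] pointing down, gripper open.
Joint ranges: [-3.13, 3.13], [-1.02, 2.26], [0.13, 2.54], [-0.95, 4.09], [0.21, 2.88], [-2.74, 2.74]. Speed limits (rad/s): [2.57, 2.57, 3.14, 3.14, 3.14, 3.14].

INTERFACE

Orientations are given as a rotation vector (axis times angle).
In Python, from station import bot, cams, workorder gives the robot as it stands.
- The arm moves only by the shell command python3 -m inch 'ROWS' [FORCE]. ROWS is text: rows parted by semicolons, each of 7 numbers parted by spaces: the shift along the world's x, y, z in m, then the turn, a rotation vector about the world's x, y, z in rad, then the opening, from 0 (shut) to 1 (fully open). A call has 1 to 5 rows; each row shifts and turns the commanded pose from where the row before left it; what a row does not reach is not made up. A row lasts 1/8 s, in which the tool goes at most 62.5 mm and 10.7 degrees, less where a joint would pass 70% of its speed; a pose out of reach is approached as far as the arm can. A call is refused whole if a number of a shift passes 0.0625 or a number of a turn 0.188, either way. A call with a gripper value outside its range is refused whole. The fingers move at their own pace and stop on an object; FORCE is the grip in N (left out, the last holds). Time passes only in rows, so rows that do not move let the fingers close. It gives the time, the measured TCP pose, the force, the opening and the grip force at its end, in the units of the state.
- bot.read_state(): the state, without advancing time (a new reading comes with each control period).
- cams.capture(name): name is "side" or "top"; returns a dict with "pixels" (480x640x3 uint8, red, green, blue), "range_z" (480x640 float32, m along the optical axis (not along the pixel's ray), 0 where there is no reading), "fx", "fy", "cx", "cy" (pixels), "origin" and "orientation" of the camera in the world. Camera axes: x right, y up, looking along -z (the intrinsics and any distortion apply to the point x, -y, -z); pixel columns grow to the right and rows downward; lengths in m; the calibration is good to about 2 mm. A picture is of the moment at which its call begins.
- workorder.hand_in(): hands the job in; it is judged then, once.
The state is a dict: "time_s": time; "qpos": joint angles; "qd": joint speeds; "joint_efforts": joint torques, N m; "ee_pos": TCP position; "ee_rot": TCP orientation; "force": force on the tool from outside, world axes, zero at the start; "ft_torque": the same for the moment, N m; "finger_gap": finger opening in m; "finger_force": force on a finger pad.
Only numpy, scipy, OpenCV 4.12 (cv2) and the standard library are available. Lean on these libraries where they do the work, as an engineer would, in place of code of your own. Each camera call takes 0.05 s, during which the arm holds its last target. There are 200 camera calls.

TASK

Put the tube mixer into gear by hand. Take the red lever knob and ease the lever over, away from the tube wheel, without letting it fall, until its tooth rests on the gear's teeth, and let go; only then rock the tube wheel gently by its blue wing grip until the lever drops fully home, and leave it there. Disturb nothing else on the bench.

Things in the scene. Friction and masses are not known exactly. Their poses are not given: they have to be found in the camera images.
- spindle (a point): fixed point on the mixer's grey panel, under the centre of the white tube wheel. The panel slopes 30 degrees, lower edge toward the robot. z: spindle axis, square to the panel, up and toward the robot; x: up the slope; y: across to the left. A lamp head overhangs the wheel's upper right (underside 240 mm over the bench, y -115 to -30 mm): no room for a vertical tool at the wing; come in along z
- wheel_grip (a point): centre of the blue wing grip on the wheel, 78 mm along z from point spindle; its frame turns with the wheel, z is the spindle axis. The wing is 70 mm long along x, 18 mm wide along y, 32 mm tall along z; below it is free space down to the tubes, whose tops are 52 mm from the panel. The wheel is 170 mm across
- wheel (a joint): angle of the tube wheel about the spindle's z, rad, counter-clockwise positive looking at the panel; turns with slight friction (0.06 N m) over +-3.1. Hidden under it is a gear of six teeth (a gap every 60 degrees, unmarked). From any angle a gap comes fully under the lever's tooth within 30 degrees of turn one way or the other. Past lever 0.82 go on the same way; the drop takes 0.3 s
- lever_knob (a point): centre of the gear lever's red knob, a cylinder along the spindle's z, 30 mm across and 50 mm long, 100 mm from lever_pivot. Grip it with the tool along the spindle axis, closing in any direction along the panel; it may turn in the grip
- lever_pivot (a point): fixed point on the lever's pivot axis at the height of the knob's centre; same axes as point spindle. The lever turns in the panel's plane about this z
- lever (a joint): gear lever angle, rad. 0: knob 24 degrees to the right of the up-slope line (x) through the pivot, on its stop. Grows counter-clockwise: knob moves left, away from the wheel. It balances near 0.42 and beyond tips left by itself. Its tooth rests on the gear's teeth, out of mesh, at 0.76 to 0.81; home in mesh at 0.96 (stop). When a gap comes fully under the tooth it drops home by its weight
- rack_center (a point): middle of a loose white tube rack (190 x 75 mm, 88 mm tall with tubes), left of the mixer; leave alone
- reagent_center (a point): middle of a loose white bottle, 68 mm across, 150 mm tall, right of the mixer; leave alone
- tipbox_center (a point): middle of a loose blue box, 80 x 120 x 53 mm, in front of the mixer; leave alone
- pump_center (a point): body middle of a loose clear pump bottle, 68 mm across, 190 mm tall, at the right; leave alone
- jar_center (a point): middle of a loose jar with a yellow lid, 64 mm across, 70 mm tall, at the left; leave alone
- slides_center (a point): middle of a loose orange slide box, 75 x 95 x 35 mm, in front and to the left of the mixer; leave alone

How it is judged:
By the outcome, as a careful person would: the job done as asked, in the order asked, and still so for the second after the job is handed in, with the robot touching nothing.
It also fails if it takes over 51 s, if anything falls off the work surface, if the arm or the gripper's body presses on something with over 40 N, if the wrist force passes 120 N, or if a joint passes its speed limit or range.

## Working session

There is one attempt and no reset: what is moved stays moved. The work goes in short steps, Python scripts to look and compute and a shell command to move; the robot and the scene stay as the last step left them, time stands still between calls to the robot, and variables do not carry over. Pictures are saved under pics/ and viewed, at most 10 in all, crops included, and the job is handed in when it is done.

```bash
ls; mkdir -p pics; cat > h.py <<'E'
import numpy as np, cv2
from scipy.spatial.transform import Rotation as R
from station import bot, cams, workorder
def cap(n):
    c=cams.capture(n); return c
def rot(c):
    o=np.array(c["orientation"],float)
    return o if o.shape==(3,3) else (R.from_rotvec(o).as_matrix() if o.size==3 else R.from_quat(o).as_matrix())
def cloud(c):
    z=c["range_z"]; v,u=np.mgrid[:480,:640]
    P=np.stack([(u-c["cx"])/c["fx"]*z,-(v-c["cy"])/c["fy"]*z,-z],-1)
    W=P@rot(c).T+np.array(c["origin"]); W[z<=0]=np.nan
    return W
E
python3 - <<'E'
from h import *
for n in ("side","top"):
    c=cap(n); cv2.imwrite(f"pics/{n}0.png",c["pixels"][...,::-1]); print(n,{k:v for k,v in c.items() if k not in("pixels","range_z")})
    W=cloud(c); h=cv2.cvtColor(c["pixels"],cv2.COLOR_RGB2HSV)
    for nm,m in (("red",((h[...,0]<6)|(h[...,0]>174))&(h[...,1]>150)&(h[...,2]>70)),("blue",(h[...,0]>100)&(h[...,0]<125)&(h[...,1]>140)&(h[...,2]>60))):
        k,l,s,ce=cv2.connectedComponentsWithStats(m.astype('uint8'))
        for i in range(1,k):
            if s[i,4]>60: print(nm,s[i],ce[i].round(),np.nanmedian(W[l==i],0).round(4),np.nanmin(W[l==i],0).round(3),np.nanmax(W[l==i],0).round(3))
print(bot.read_state())
E
```

```text
pics
side {'fx': 596.8696288247594, 'fy': 596.8696288247594, 'cx': 321.2995153585787, 'cy': 238.0634101872227, 'origin': array([ 0.12162056, -1.29121567,  1.23046974]), 'orientation': array([ 0.88673025, -0.11554304, -0.26178519])}
top {'fx': 557.1372995554702, 'fy': 557.1372995554702, 'cx': 311.1771214776405, 'cy': 239.19781489929477, 'origin': array([0.27590235, 0.02426679, 1.59573392]), 'orientation': array([ 0.11739443, -0.10508148, -1.55324353])}
red [306 164  11  14 109] [311. 171.] [0.6425 0.0396 0.2333] [0.63  0.027 0.217] [0.666 0.052 0.244]
red [294 206  23  11  92] [305. 211.] [0.5609 0.0577 0.1345] [0.547 0.025 0.121] [0.573 0.085 0.146]
red [329 219  17   9  64] [337. 223.] [ 0.5305 -0.0311  0.1241] [ 0.521 -0.053  0.119] [ 0.541 -0.01   0.132]
red [303 221  15  13  63] [310. 227.] [0.521  0.0411 0.1127] [0.505 0.022 0.097] [0.535 0.06  0.127]
blue [  53  120   83   42 2432] [ 94. 141.] [0.7635 0.6572 0.0752] [0.707 0.544 0.064] [0.829 0.775 0.087]
blue [406 195  12  12 102] [411. 200.] [ 0.5904 -0.2258  0.1492] [ 0.575 -0.242  0.112] [ 0.61  -0.212  0.159]
blue [315 210  14  26 167] [322. 223.] [0.5233 0.0099 0.167 ] [ 0.492 -0.006  0.135] [0.557 0.028 0.187]
{'time_s': 0.1, 'qpos': array([-1.50913083e+00,  2.45688175e-01,  1.55886063e+00, -2.99969637e-05,
        1.33872300e+00, -1.74078934e-01]), 'qd': array([-0.00123196, -0.00207539, -0.00216682,  0.00144712,  0.00190932,
        0.00106446]), 'joint_efforts': array([ 4.35325444e-05, -4.16914916e+01, -3.15526915e+01,  6.87294407e-02,
        3.10000707e-02, -5.27318707e-05]), 'ee_pos': array([ 0.15179606, -0.63147785,  0.20450835]), 'ee_rot': array([-3.11812572e+00, -3.69263024e-01, -1.02343760e-04]), 'force': array([0.5959183 , 0.64893765, 0.7282143 ]), 'ft_torque': array([ 0.03399847, -0.01186372, -0.01404223]), 'finger_force': 0.0, 'finger_gap': 0.09400157936612016}
```

View pics/side0.png

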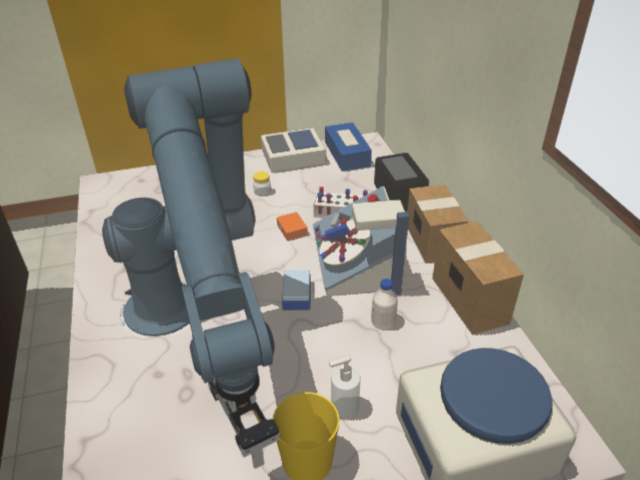

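View pics/top0.png

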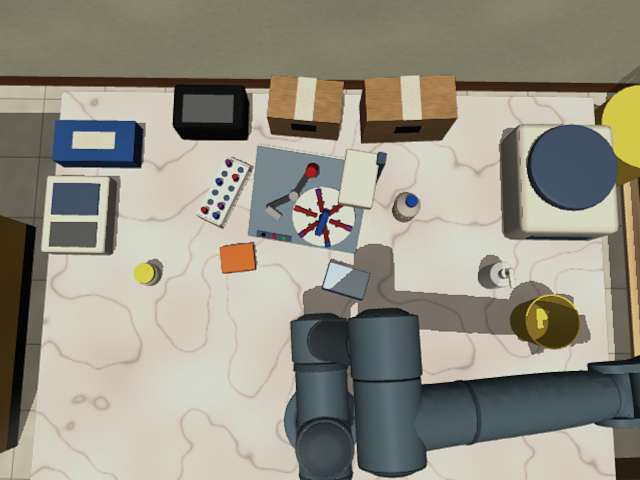

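The side view shows the mixer at about (355,235) with the lamp head at (378,215). The top view shows the red knob at (312,170), lever hub near (293,196), wheel centre near (323,221) with the blue wing along the up-slope direction, and the lamp head at (360,178). Next I fit the panel frame.

```bash
python3 - <<'E'
from h import *
c=cap("top"); W=cloud(c); im=c["pixels"]; h=cv2.cvtColor(im,cv2.COLOR_RGB2HSV)
cv2.imwrite("pics/topc.png",cv2.resize(im[140:255,240:370,::-1],None,fx=5,fy=5,interpolation=cv2.INTER_CUBIC))
# panel plane
reg=np.zeros((480,640),bool); reg[150:200,256:285]=1; reg[200:232,252:264]=1
P=W[reg]; P=P[~np.isnan(P).any(1)]
for _ in range(5):
    m=P.mean(0); n=np.linalg.svd(P-m,full_matrices=False)[2][2]; n*=np.sign(n[2]); d=(P-m)@n; P=P[abs(d)<max(.004,1.5*d.std())] 
print("n",n,"tilt",np.degrees(np.arccos(n[2])),len(P),d.std(),m)
yaw=np.arctan2(-n[1],-n[0]); print("yaw of upslope",np.degrees(yaw))
t=np.radians(30); 
def frame(yaw):
    x=np.array([np.cos(yaw)*np.cos(t),np.sin(yaw)*np.cos(t),np.sin(t)]); z=np.array([-np.cos(yaw)*np.sin(t),-np.sin(yaw)*np.sin(t),np.cos(t)]); return np.c_[x,np.cross(z,x),z]
F=frame(yaw)
L=(W-m)@F  # panel coords
red=((h[...,0]<6)|(h[...,0]>174))&(h[...,1]>150)&(h[...,2]>70); 
k=red.copy(); k[:160]=0;k[182:]=0
zz=L[...,2][k]; print("knob height pct",np.nanpercentile(zz,[5,25,50,75,95]))
blue=(h[...,0]>100)&(h[...,0]<125)&(h[...,1]>140)&(h[...,2]>60); blue[:200]=0;blue[245:]=0;blue[:,:300]=0;blue[:,345:]=0
print("blue h",np.nanpercentile(L[...,2][blue],[5,25,50,75,95]))
for nm,mk,lo in (("knob",k,.0),("wing",blue,.075)):
    s=mk&(L[...,2]>lo); q=L[s]; print(nm,s.sum(),np.nanmin(q,0),np.nanmax(q,0),np.nanmedian(q,0))
# white wheel disc: extents in panel coordinates
print("panel z map of rows"); np.save("L.npy",L); np.savez("fr.npz",F=F,m=m,yaw=yaw)
for px in ((293,196),(275,211),(312,169),(323,221),(316,245),(300,185)): print(px,L[px[1],px[0]].round(4),W[px[1],px[0]].round(4))
# panel left edge yaw
E
```

```text
n [-0.4929363   0.08119569  0.86626847] tilt 29.972134704138174 1401 0.002053605588747971 [0.6403657  0.15969735 0.11392751]
yaw of upslope -9.353678696583247
knob height pct [-0.02818285  0.08796069  0.09230183  0.09518301  0.09812533]
blue h [0.05144159 0.08901586 0.09176304 0.09391977 0.09691743]
knob 109 [ 0.0634153  -0.13212115  0.0697826 ] [ 0.09235957 -0.10429155  0.10288807] [ 0.07896383 -0.11746424  0.09344721]
wing 161 [-0.08702009 -0.17902552  0.07727383] [-0.02046469 -0.15245175  0.10017406] [-0.05245164 -0.16638859  0.0921351 ]
panel z map of rows
(293, 196) [-0.0137 -0.0772  0.0304] [0.6011 0.0879 0.1334]
(275, 211) [-0.066  -0.0342  0.0267] [0.5652 0.1374 0.104 ]
(312, 169) [ 0.0854 -0.1198  0.0936] [0.6477 0.0371 0.2377]
(323, 221) [-0.0469 -0.1689  0.0913] [0.5278 0.0071 0.1695]
(316, 245) [-0.1554 -0.1592 -0.0016] [0.4825 0.0244 0.0349]
(300, 185) [ 0.0179 -0.091   0.0238] [0.6291 0.0693 0.1435]
```

View pics/topc.png

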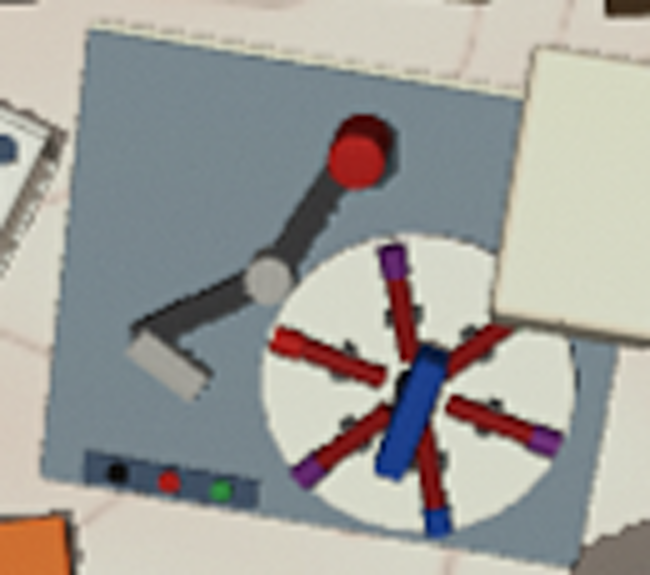

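The crop shows the knob top at crop (357,160), lever hub at (268,281), wing centre at (411,414), and the lamp's near corner at (497,320). The lever fits 0 rad. Next I refine the grasp points and check clearance to the lamp.

```bash
python3 - <<'E'
from h import *
d=np.load("fr.npz"); F,m=d["F"],d["m"]
def cast(c,px,hgt):
    r=rot(c)@np.array([(px[0]-c["cx"])/c["fx"],-(px[1]-c["cy"])/c["fy"],-1]); o=np.array(c["origin"]); n=F[:,2]
    return o+r*((hgt-(o-m)@n)/(r@n))
c=cap("top"); im=c["pixels"]; h=cv2.cvtColor(im,cv2.COLOR_RGB2HSV)
red=((h[...,0]<6)|(h[...,0]>174))&(h[...,1]>150); red[:160]=0;red[182:]=0;red[:,:304]=0;red[:,322:]=0
print(np.unique(h[...,2][red]//20*20,return_counts=True))
bl=(h[...,0]>100)&(h[...,0]<125)&(h[...,1]>140); bl[:205]=0;bl[238:]=0;bl[:,:312]=0;bl[:,332:]=0
print(np.unique(h[...,2][bl]//20*20,return_counts=True))
for nm,mk,thr in (("knob",red,170),("wing",bl,130)):
    mm=(mk&(h[...,2]>thr)); k,l,s,ce=cv2.connectedComponentsWithStats(mm.astype('uint8')); i=1+np.argmax(s[1:,4])
    px=np.argwhere(l==i)[:,::-1]; Q=np.array([cast(c,p,.094) for p in px]); q=(Q-m)@F
    rc=cv2.minAreaRect(q[:,:2].astype('float32')*1000)
    print(nm,s[i],ce[i],"L",((cast(c,ce[i],.094)-m)@F).round(4),"ext",np.ptp(q,0).round(3),rc)
    if nm=="wing":
        w,v=np.linalg.eigh(np.cov(q[:,:2].T)); print("ang",np.degrees(np.arctan(v[1,1]/v[0,1])))
p=(cast(c,(293.6,196.2),.030)-m)@F; print("pivot L",p)
# wheel disc centre
L=(cloud(c)-m)@F
wh=(h[...,1]<40)&(h[...,2]>180); wh[:180]=0; wh[255:]=0; wh[:,:285]=0; wh[:,362:]=0
print("wheel h",np.nanmedian(L[...,2][wh&(L[...,2]<.08)]))
W=cloud(c); lamp=(W[...,2]>.2)&(W[...,0]>.5)&(W[...,0]<.8)&(W[...,1]<.03)&(W[...,1]>-.25)
lamp[:, :335]=0
s=np.array([-.052,-.166,0]); q=L[lamp]-s; print("lamp rel spindle",np.nanpercentile(q,[1,50,99],axis=0).round(3), "z world",np.nanpercentile(W[lamp],[1,50,99],axis=0).round(3))
for px in ((340,204),(372,208),(346,150),(378,153)): print(px,(L[px[1],px[0]]-s).round(3),W[px[1],px[0]].round(3))
E
```

```text
(array([ 40,  60,  80, 100, 120, 140, 160], dtype=uint8), array([ 8, 28,  5,  9, 10, 27, 53]))
(array([ 20,  40,  60,  80, 100, 120, 140], dtype=uint8), array([ 1,  9, 14, 15, 19, 92, 29]))
knob [309 168   5   2   6] [311.33333333 168.16666667] L [ 0.0873 -0.1178  0.094 ] ext [0.003 0.01  0.   ] ((86.46183013916016, -117.1347885131836), (2.564444065093994, 10.067852973937988), 8.753148078918457)
wing [316 213  12  23 109] [321.41284404 223.55963303] L [-0.0536 -0.166   0.094 ] ext [0.063 0.021 0.   ] ((-54.10541534423828, -165.69932556152344), (12.316537857055664, 64.13867950439453), 78.1290512084961)
ang -11.394786158539938
pivot L [-0.0141025  -0.07887792  0.03      ]
wheel h 0.0337879787455096
lamp rel spindle [[ 0.077 -0.125  0.089]
 [ 0.147 -0.075  0.132]
 [ 0.208 -0.031  0.167]] z world [[ 0.546 -0.138  0.246]
 [ 0.617 -0.08   0.276]
 [ 0.685 -0.032  0.291]]
(340, 204) [ 0.077 -0.038  0.149] [ 0.556 -0.033  0.255]
(372, 208) [ 0.001 -0.134 -0.101] [ 0.598 -0.137  0.001]
(346, 150) [ 0.14  -0.03  -0.174] [ 0.77  -0.06   0.007]
(378, 153) [ 0.21  -0.107  0.114] [ 0.675 -0.122  0.291]
```

```bash
cat >> h.py <<'E'
d=np.load("fr.npz"); F,m=d["F"],d["m"]
KN=np.array([.0777,-.1182,.069]); PV=np.array([-.0139,-.0783,.069]); WG=np.array([-.0530,-.166,.078])
def w(l): return m+F@np.array(l)
def Rt(deg):  # tool z into panel, closing dir at deg from panel x
    a=np.radians(deg); z=-F[:,2]; y=F@[np.cos(a),np.sin(a),0]; return np.c_[np.cross(y,z),y,z]
def go(l,deg,sgn=1):
    """remaining shift and turn (world) to put the TCP at panel-coords l, closing at deg"""
    s=bot.read_state(); T=w(l); Ro=R.from_matrix(Rt(deg)); 
    dr=(Ro*R.from_rotvec(s["ee_rot"]).inv()).as_rotvec()
    print("t",round(s["time_s"],2),"shift",(T-s["ee_pos"]).round(4),"turn",dr.round(4),"|",np.linalg.norm(dr).round(3),"tcpL",((s["ee_pos"]-m)@F).round(4),"F",s["force"].round(1),"gap",round(s["finger_gap"],4),"q",s["qpos"].round(2))
E
python3 - <<'E'
from h import *
print("n",F[:,2],"x",F[:,0],"y",F[:,1])
print("knob",w(KN),"wing",w(WG),"spindle",w(WG*[1,1,0]))
go(KN+[0,0,.12-.019],10); go(KN+[0,0,.12-.019],190)
E
```

```text
n [-0.49335194  0.08126415  0.8660254 ] x [ 0.85451063 -0.14075364  0.5       ] y [1.62528306e-01 9.86703882e-01 1.38777878e-17]
knob [0.65350905 0.03773962 0.21253326] wing [0.52961549 0.00970305 0.15497749] spindle [0.56809694 0.00336445 0.08742751]
t 0.2 shift [0.4519 0.6776 0.0952] turn [-0.4199 -0.3791  1.3133] | 1.43 tcpL [-0.2607 -0.8602  0.2554] F [-0.3  0.5  0.6] gap 0.0942 q [-1.51  0.25  1.56 -0.    1.34 -0.17]
t 0.2 shift [0.4519 0.6776 0.0952] turn [ 0.4008 -0.444  -1.7494] | 1.849 tcpL [-0.2607 -0.8602  0.2554] F [-0.3  0.5  0.6] gap 0.0942 q [-1.51  0.25  1.56 -0.    1.34 -0.17]
```

```bash
python3 -m inch '0 0 0.06 0 0 0 1;0 0 0.06 0 0 0 1;0 0 0.06 0 0 0 1;0 0 0.05 0 0 0 1'
```

```text
time_s: 0.7
ee_pos: [0.1519, -0.6319, 0.4382]
ee_rot: [3.118, 0.369, -0.0]
force: [0.7, -0.8, 0.8]
finger_gap: 0.094
finger_force: 0.0
```

```bash
A='0.03 0.045 0 -0.028 -0.0253 0.0876 1'; for i in 1 2 3; do python3 -m inch '0.03 0.045 0 -0.028 -0.0253 0.0876 1;0.03 0.045 0 -0.028 -0.0253 0.0876 1;0.03 0.045 0 -0.028 -0.0253 0.0876 1;0.03 0.045 0 -0.028 -0.0253 0.0876 1;0.03 0.045 0 -0.028 -0.0253 0.0876 1' | head -3; done; python3 -c "
from h import *
go(KN+[0,0,.12-.019],10)"
```

```text
time_s: 1.32
ee_pos: [0.3026, -0.4053, 0.4353]
ee_rot: [2.814, 0.992, 0.163]
time_s: 1.95
ee_pos: [0.4524, -0.1804, 0.4355]
ee_rot: [2.391, 1.507, 0.303]
time_s: 2.58
ee_pos: [0.6025, 0.0449, 0.4354]
ee_rot: [1.881, 1.911, 0.418]
t 2.58 shift [ 0.0012  0.0011 -0.1354] turn [ 0.0012  0.0024 -0.0041] | 0.005 tcpL [ 0.1445 -0.1195  0.2878] F [ 1.2 -1.1 -0. ] gap 0.0942 q [-0.1  -0.28  1.74 -0.03  1.16 -0.11]
```

```bash
python3 -m inch '0 0 -0.045 0 0 0 1;0 0 -0.045 0 0 0 1;0 0 -0.045 0 0 0 1;0 0 0 0 0 0 1' | head -3; python3 - <<'E'
from h import *
go(KN+[0,0,.12-.019],10)
c=cap("side"); cv2.imwrite("pics/s1.png",cv2.resize(c["pixels"][120:280,240:420,::-1],None,fx=4,fy=4,interpolation=cv2.INTER_CUBIC)[:600])
# predicted knob in side image
for nm,p in (("knobtop",w(KN+[0,0,.025])),("knobbot",w(KN-[0,0,.025])),("tcp",bot.read_state()["ee_pos"])):
    q=rot(c).T@(p-np.array(c["origin"])); u,v=c["cx"]+c["fx"]*q[0]/-q[2],c["cy"]-c["fy"]*q[1]/-q[2]; print(nm,u.round(1),v.round(1),"crop",(u-240)*4,(v-120)*4)
E
```

```text
time_s: 3.08
ee_pos: [0.5996, 0.0432, 0.2954]
ee_rot: [1.891, 1.914, 0.41]
t 3.08 shift [0.0041 0.0027 0.0046] turn [-0.0007 -0.0073 -0.0009] | 0.007 tcpL [ 0.0723 -0.1215  0.1678] F [ 0.2  0.  -1.1] gap 0.0937 q [-0.1  -0.24  1.95 -0.04  0.92 -0.1 ]
knobtop 371.1 196.9 crop 524.5120504054473 307.55163908555073
knobbot 378.8 208.3 crop 555.3649010936829 353.3298246884426
tcp 358.4 179.6 crop 473.70142236845845 238.27229889677324
```

View pics/s1.png

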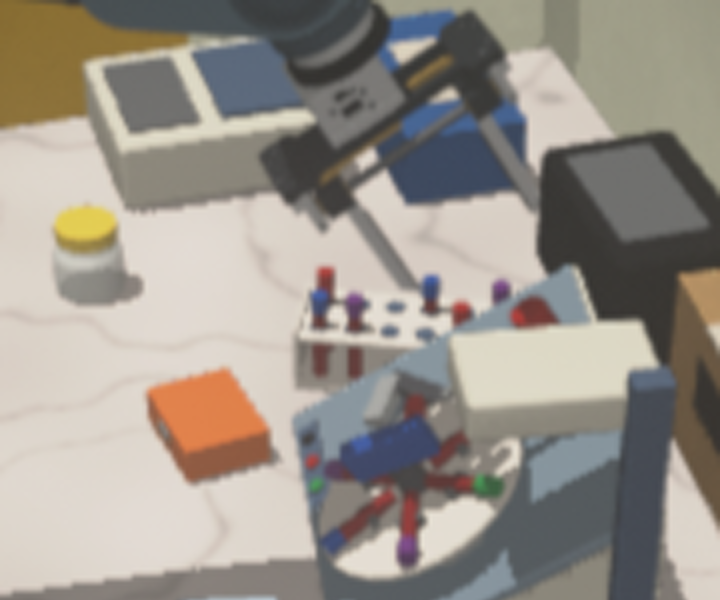

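The side view agrees: the knob top is at crop (528,308) against a predicted (524,308), with the fingers straddling it. I descend along -z now.

```bash
python3 -m inch '0.0041 0.0027 0.0046 0 -0.007 0 1;0.0197 -0.0033 -0.0346 0 0 0 1;0.0197 -0.0033 -0.0346 0 0 0 1;0.0197 -0.0033 -0.0346 0 0 0 1;0 0 0 0 0 0 1' | grep -v rot; python3 -c "
from h import *
go(KN-[0,0,.019],10)"
```

```text
time_s: 3.75
ee_pos: [0.6655, 0.0356, 0.2004]
force: [0.2, 0.3, -0.3]
finger_gap: 0.0939
finger_force: 0.0
t 3.75 shift [-0.0026  0.0006 -0.0043] turn [-0.      0.0061 -0.0004] | 0.006 tcpL [ 0.0821 -0.1184  0.0524] F [ 0.2  0.3 -0.3] gap 0.0939 q [-0.1   0.01  1.9  -0.04  0.7  -0.09]
```

```bash
python3 -m inch '-0.0025 0.0005 -0.004 0 0 0 1;0 0 0 0 0 0 1;0 0 0 0 0 0 0.2;0 0 0 0 0 0 0.2;0 0 0 0 0 0 0.2' 25| grep -v rot;  python3 -m inch '0 0 0 0 0 0 0.2;0 0 0 0 0 0 0.2;0 0 0 0 0 0 0.2' 25| grep -v rot; python3 -c "
from h import *
go(KN-[0,0,.019],10)"
```

```text
time_s: 4.38
ee_pos: [0.6626, 0.0363, 0.1976]
force: [-0.3, 0.1, -0.9]
finger_gap: 0.0675
finger_force: 0.0
time_s: 4.75
ee_pos: [0.6625, 0.0363, 0.1972]
force: [-0.6, 0.0, 0.5]
finger_gap: 0.0375
finger_force: 0.0
t 4.75 shift [ 0.0003 -0.0001 -0.0011] turn [ 0.0002  0.0083 -0.0008] | 0.008 tcpL [ 0.078  -0.1182  0.0511] F [-0.6  0.   0.5] gap 0.0375 q [-0.1   0.    1.91 -0.05  0.7  -0.09]
```

```bash
python3 -m inch '0 0 0 0 0 0 0;0 0 0 0 0 0 0;0 0 0 0 0 0 0' 30| grep -v rot; python3 - <<'E'
from h import *
go(KN-[0,0,.019],10)
s=bot.read_state(); t=np.array(s["ee_pos"]); rel=((t-m)@F-PV)[:2]; print("r",np.linalg.norm(rel),"ang",np.degrees(np.arctan2(rel[1],rel[0]))+24)
K=lambda th: w(PV+.1*np.array([np.cos(th-np.radians(24)),np.sin(th-np.radians(24)),0]))
st=0.785/16; 
for i in range(16): print(i+1,round(st*(i+1),3),(K(st*(i+1))-K(st*i)).round(4))
E
```

```text
time_s: 5.12
ee_pos: [0.6626, 0.0363, 0.1972]
force: [1.2, -0.2, -0.2]
finger_gap: 0.0297
finger_force: 30.0
t 5.12 shift [ 0.0003 -0.0001 -0.0012] turn [ 0.0002  0.0082 -0.0007] | 0.008 tcpL [ 0.078  -0.1182  0.0512] F [ 1.2 -0.2 -0.2] gap 0.0297 q [-0.1   0.    1.91 -0.05  0.7  -0.09]
r 0.10018338035401922 ang 0.542981831473984
1 0.049 [0.0023 0.0042 0.0009]
2 0.098 [0.0022 0.0043 0.0008]
3 0.147 [0.002  0.0044 0.0007]
4 0.196 [0.0018 0.0045 0.0006]
5 0.245 [0.0016 0.0046 0.0005]
6 0.294 [0.0014 0.0047 0.0004]
7 0.343 [0.0012 0.0047 0.0002]
8 0.393 [0.001  0.0048 0.0001]
9 0.442 [0.0008 0.0048 0.    ]
10 0.491 [ 0.0006  0.0049 -0.0001]
11 0.54 [ 0.0004  0.0049 -0.0002]
12 0.589 [ 0.0002  0.0049 -0.0004]
13 0.638 [-0.      0.0049 -0.0005]
14 0.687 [-0.0002  0.0049 -0.0006]
15 0.736 [-0.0004  0.0048 -0.0007]
16 0.785 [-0.0007  0.0048 -0.0008]
```

```bash
python3 -m inch '0.0023 0.0042 0.0009 0 0 0 0;0.0022 0.0043 0.0008 0 0 0 0;0.002 0.0044 0.0007 0 0 0 0;0.0018 0.0045 0.0006 0 0 0 0;0.0016 0.0046 0.0005 0 0 0 0'| grep -v rot; cat >> h.py <<'E'
def lev():
    s=bot.read_state(); rel=((np.array(s["ee_pos"])-m)@F-PV)[:2]; print("r",np.linalg.norm(rel).round(4),"lever",(np.arctan2(rel[1],rel[0])+np.radians(24)).round(3),"F panel",(F.T@s["force"]).round(1),"t",s["time_s"])
E
python3 -c "
from h import *
lev()"
```

```text
time_s: 5.75
ee_pos: [0.6714, 0.0588, 0.2002]
force: [-8.3, -0.9, 3.4]
finger_gap: 0.0297
finger_force: 30.0
r 0.0991 lever 0.255 F panel [-5.3 -2.2  7. ] t 5.75
```

```bash
python3 -m inch '0.0014 0.0047 0.0004 0 0 0 0;0.0012 0.0047 0.0002 0 0 0 0;0.001 0.0048 0.0001 0 0 0 0;0.0008 0.0048 0 0 0 0 0;0.0006 0.0049 -0.0001 0 0 0 0'| grep -v rot;python3 -m inch '0.0004 0.0049 -0.0002 0 0 0 0;0.0002 0.0049 -0.0004 0 0 0 0;0 0.0049 -0.0005 0 0 0 0;-0.0002 0.0049 -0.0006 0 0 0 0;0 0 0 0 0 0 0'| grep -v rot;
python3 -c "
from h import *
lev()"
```

```text
time_s: 6.38
ee_pos: [0.6765, 0.0826, 0.201]
force: [-8.0, -2.9, 4.1]
finger_gap: 0.0297
finger_force: 30.0
time_s: 7.0
ee_pos: [0.6778, 0.1024, 0.1999]
force: [-5.2, -0.8, 3.8]
finger_gap: 0.0293
finger_force: 30.0
r 0.1008 lever 0.698 F panel [-2.5 -1.6  5.8] t 7.0
```

```bash
for i in 1 2 3 ; do python3 -m inch '-0.0003 0.0025 -0.0004 0 0 0 0;0 0 0 0 0 0 0'>/dev/null
python3 -c "
from h import *
lev()"; done
```

```text
r 0.1011 lever 0.721 F panel [-0.9 -0.5  6.9] t 7.25
r 0.1013 lever 0.744 F panel [-0.5 -1.   6. ] t 7.5
r 0.1016 lever 0.77 F panel [ 1.5 -0.2  4.8] t 7.75
```

```bash
for i in 1 2 3 ; do python3 -m inch '-0.0004 0.0012 -0.0003 0 0 0 0;0 0 0 0 0 0 0'>/dev/null
python3 -c "
from h import *
lev()"; done
```

```text
r 0.1017 lever 0.781 F panel [ 5.6 -0.   1.8] t 8.0
r 0.1018 lever 0.792 F panel [ 7.7  1.4 -0.5] t 8.25
r 0.1019 lever 0.804 F panel [ 9.   2.2 -1.3] t 8.5
```

```bash
for i in 1 2 ; do python3 -m inch '0.0003 0.0012 0.0001 0 0 0 0;0 0 0 0 0 0 0'>/dev/null
python3 -c "
from h import *
lev()"; done; python3 - <<'E'
from h import *
c=cap("top"); cv2.imwrite("pics/t2.png",cv2.resize(c["pixels"][140:255,240:370,::-1],None,fx=5,fy=5,interpolation=cv2.INTER_CUBIC))
E
```

```text
r 0.1021 lever 0.816 F panel [6.4 1.9 0.9] t 8.75
r 0.1022 lever 0.827 F panel [6.7 0.  0.6] t 9.0
```

View pics/t2.png

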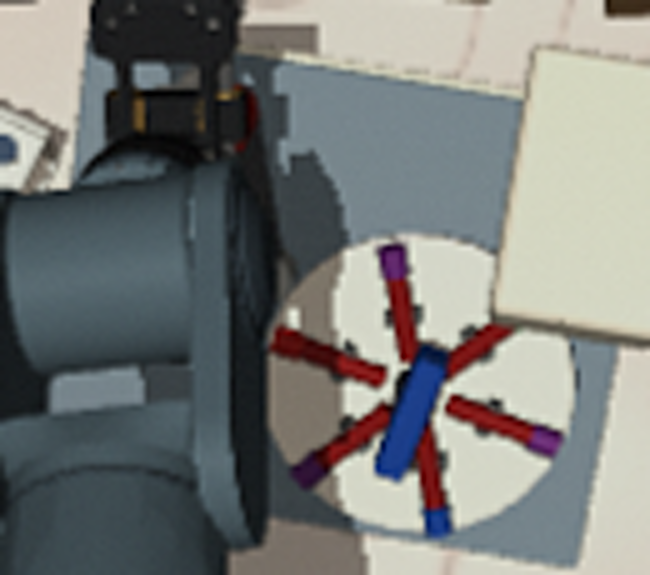

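The top view shows the arm covering the lever; a sliver of red knob shows at crop (250,118). I use the side camera's red mask to locate the knob relative to the tool.

```bash
python3 - <<'E'
from h import *
def proj(c,p):
    q=rot(c).T@(np.array(p)-np.array(c["origin"])); return c["cx"]+c["fx"]*q[0]/-q[2],c["cy"]-c["fy"]*q[1]/-q[2]
t=(np.array(bot.read_state()["ee_pos"])-m)@F
for n in ("side","top"):
    c=cap(n)
    h=cv2.cvtColor(c["pixels"],cv2.COLOR_RGB2HSV)
    red=((h[...,0]<6)|(h[...,0]>174))&(h[...,1]>130)&(h[...,2]>30)
    u,v=proj(c,w([t[0],t[1],.069])); print(n,"grasp px",u,v)
    b=np.zeros_like(red); b[int(v)-18:int(v)+19,int(u)-18:int(u)+19]=1
    k,l,s,ce=cv2.connectedComponentsWithStats((red&b).astype('uint8'))
    for i in range(1,k): print(s[i],ce[i].round(1))
    for th in (.7,.76,.80,.84):
        a=th-np.radians(24); p=PV+.1*np.array([np.cos(a),np.sin(a),0])
        # silhouette of cylinder
        pts=[proj(c,w(p+[.015*np.cos(x),.015*np.sin(x),z])) for x in np.linspace(0,6.28,24) for z in(-.025,.025)]
        pts=np.array(pts); print(" lever",th,"u",pts[:,0].min().round(1),pts[:,0].max().round(1),"v",pts[:,1].min().round(1),pts[:,1].max().round(1))
    if n=="side": cv2.imwrite("pics/s2.png",cv2.resize(c["pixels"][160:240,300:410,::-1],None,fx=7,fy=7,interpolation=cv2.INTER_CUBIC))
E
```

```text
side grasp px 370.7991345196141 186.97302148132886
[368 183  10  13  64] [372.9 188.9]
[354 196   3   3   7] [354.7 197. ]
 lever 0.7 u 364.0 380.4 v 179.6 198.3
 lever 0.76 u 363.1 379.5 v 178.9 197.5
 lever 0.8 u 362.5 378.9 v 178.4 197.0
 lever 0.84 u 361.8 378.2 v 178.0 196.5
top grasp px 280.9825758353851 163.20802853866445
[290 159   2   7   8] [290.1 162. ]
[287 168   3   2   4] [288.  168.5]
 lever 0.7 u 278.8 293.1 v 155.2 171.4
 lever 0.76 u 276.4 290.8 v 155.6 171.7
 lever 0.8 u 274.9 289.3 v 155.8 172.0
 lever 0.84 u 273.4 287.8 v 156.2 172.3
```

View pics/s2.png

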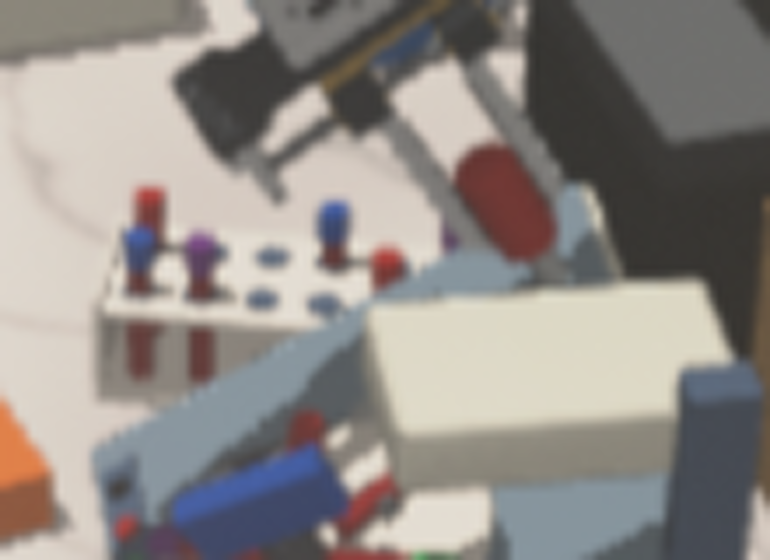

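The side view shows the knob between the pads at crop (505,203), i.e. lever ≈0.755. The tool has slid about 7 mm past that, so the tooth looks stopped on the teeth. I relax the grip gently to check before opening.

```bash
cat >> h.py <<'E'
def red():
    c=cap("side"); h=cv2.cvtColor(c["pixels"],cv2.COLOR_RGB2HSV); r=((h[...,0]<6)|(h[...,0]>174))&(h[...,1]>130)&(h[...,2]>30)
    b=np.zeros_like(r); b[172:205,358:386]=1; v,u=np.nonzero(r&b); print("red side",len(u),u.mean().round(2),v.mean().round(2),u.min(),u.max(),v.min(),v.max())
E
python3 -c "
from h import *
red()"; python3 -m inch '0 0 0 0 0 0 0;0 0 0 0 0 0 0;0 0 0 0 0 0 0' 3 | grep -v rot; python3 -c "
from h import *
red();lev()"; python3 -m inch '0 0 0 0 0 0 0.4;0 0 0 0 0 0 0.4;0 0 0 0 0 0 0.4' 3 | grep -v rot;python3 -c "
from h import *
red();lev()"
```

```text
red side 65 372.71 188.51 368 377 182 195
time_s: 9.57
ee_pos: [0.6766, 0.1155, 0.1982]
force: [3.4, 1.5, 4.6]
finger_gap: 0.0306
finger_force: 3.1
red side 62 372.76 188.81 368 377 183 195
r 0.1016 lever 0.829 F panel [5.9 2.3 3. ] t 9.625
time_s: 10.0
ee_pos: [0.6751, 0.1151, 0.1959]
force: [-0.1, 0.1, 0.0]
finger_gap: 0.0376
finger_force: 0.0
red side 60 371.92 188.38 367 376 183 194
r 0.0997 lever 0.832 F panel [-0.5  0.3  0.6] t 10.05
```

The knob stayed put when released, so it rests on the teeth. I open fully and back out along z.

```bash
python3 -m inch '0 0 0 0 0 0 1;0 0 0 0 0 0 1;0 0 0 0 0 0 1;0 0 0 0 0 0 1' | grep -v rot; python3 -m inch '-0.0222 0.0037 0.039 0 0 0 1;-0.0222 0.0037 0.039 0 0 0 1;-0.0222 0.0037 0.039 0 0 0 1;-0.0222 0.0037 0.039 0 0 0 1'  | grep -v rot; python3 -c "
from h import *
red()
for a in (-101.4,78.6): go(WG+[0,0,.15],a)"
```

```text
time_s: 10.55
ee_pos: [0.6764, 0.1153, 0.1978]
force: [-0.4, -0.0, -0.3]
finger_gap: 0.0739
finger_force: 0.0
time_s: 11.05
ee_pos: [0.5867, 0.1302, 0.3551]
force: [1.2, -0.2, -0.0]
finger_gap: 0.094
finger_force: 0.0
red side 15 372.07 188.67 369 375 184 193
t 11.1 shift [-0.1317 -0.1092 -0.0781] turn [ 0.9748 -0.1436 -1.6757] | 1.944 tcpL [ 0.0833 -0.0369  0.2395] F [1.1 0.8 4.1] gap 0.094 q [ 0.09 -0.27  1.86 -0.15  1.03  0.12]
t 11.1 shift [-0.1317 -0.1092 -0.0781] turn [-0.6016  0.1131  1.0296] | 1.198 tcpL [ 0.0833 -0.0369  0.2395] F [1.1 0.8 4.1] gap 0.094 q [ 0.09 -0.27  1.86 -0.15  1.03  0.12]
```

```bash
python3 -m inch '-0.0146 -0.0121 -0.0087 -0.0668 0.0126 0.1144 0.7;-0.0146 -0.0121 -0.0087 -0.0668 0.0126 0.1144 0.7;-0.0146 -0.0121 -0.0087 -0.0668 0.0126 0.1144 0.7;-0.0146 -0.0121 -0.0087 -0.0668 0.0126 0.1144 0.7;-0.0146 -0.0121 -0.0087 -0.0668 0.0126 0.1144 0.7' >/dev/null; python3 -m inch '-0.0146 -0.0121 -0.0087 -0.0668 0.0126 0.1144 0.7;-0.0146 -0.0121 -0.0087 -0.0668 0.0126 0.1144 0.7;-0.0146 -0.0121 -0.0087 -0.0668 0.0126 0.1144 0.7;-0.0146 -0.0121 -0.0087 -0.0668 0.0126 0.1144 0.7;0 0 0 0 0 0 0.7' | grep -v rot; python3 - <<'E'
from h import *
go(WG+[0,0,.15],78.6)
for n in ("side","top"):
    c=cap(n); W=cloud(c); L=(W-m)@F; h=cv2.cvtColor(c["pixels"],cv2.COLOR_RGB2HSV)
    b=(h[...,0]>100)&(h[...,0]<125)&(h[...,1]>140)&(h[...,2]>60)&(np.abs(L[...,0]+.053)<.05)&(np.abs(L[...,1]+.166)<.05)&(L[...,2]>.08)
    q=L[b]; print(n,"wing",len(q),q.mean(0).round(4) if len(q) else "",np.ptp(q,0) if len(q) else "")
    r=((h[...,0]<6)|(h[...,0]>174))&(h[...,1]>130)&(h[...,2]>30)&(L[...,0]>.04)&(L[...,0]<.12)&(L[...,1]>-.16)&(L[...,1]<0)&(L[...,2]>.04)
    q=L[r]; print(" knob",len(q),np.nanmean(q,0).round(4) if len(q) else "")
c=cap("side"); cv2.imwrite("pics/s3.png",cv2.resize(c["pixels"][140:280,270:430,::-1],None,fx=4,fy=4,interpolation=cv2.INTER_CUBIC))
E
```

```text
time_s: 12.35
ee_pos: [0.4557, 0.0207, 0.2749]
force: [-0.2, -0.2, 0.3]
finger_gap: 0.0661
finger_force: 0.0
t 12.35 shift [-0.0001  0.0012  0.01  ] turn [ 0.0083 -0.0027  0.0083] | 0.012 tcpL [-0.0578 -0.1672  0.2192] F [-0.2 -0.2  0.3] gap 0.0661 q [-0.21 -0.68  2.28  0.01  1.02 -1.42]
side wing 31 [-0.0524 -0.1685  0.091 ] [0.05670985 0.02116635 0.01384634]
 knob 77 [ 0.0838 -0.0505  0.0829]
top wing 156 [-0.0525 -0.1664  0.0922] [0.06764172 0.02594068 0.0173484 ]
 knob 143 [ 0.0828 -0.0437  0.0876]
```

View pics/s3.png

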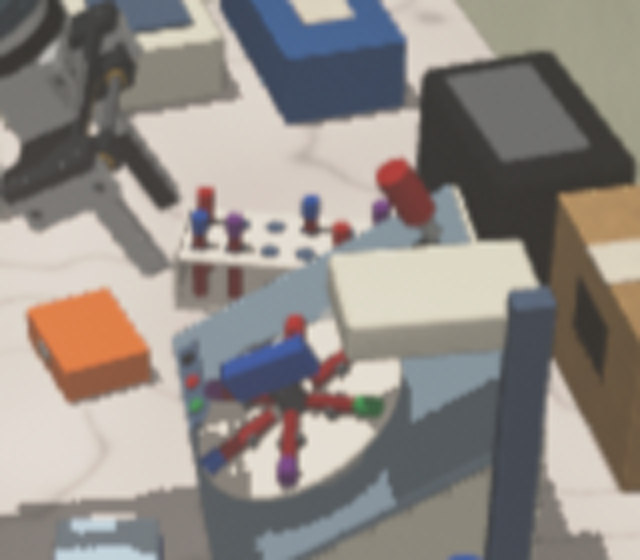

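The knob stands at lever ≈0.763, at crop (405,193), and the wing is clear at crop (270,370). I descend on the wing along z.

```bash
python3 -m inch '0 0.0012 0.01 0.008 -0.003 0.008 0.6;0.0203 -0.0034 -0.0357 0 0 0 0.6;0.0203 -0.0034 -0.0357 0 0 0 0.6;0.0203 -0.0034 -0.0357 0 0 0 0.6;0 0 0 0 0 0 0.6' | grep -v rot; python3 -c "
from h import *
go(WG+[0,0,-.015],78.6)"
```

```text
time_s: 13.12
ee_pos: [0.5161, 0.0126, 0.1753]
force: [-0.8, 0.5, 0.6]
finger_gap: 0.0563
finger_force: 0.0
t 13.12 shift [ 0.0209 -0.0041 -0.0333] turn [-0.0007 -0.0067 -0.0028] | 0.007 tcpL [-0.0548 -0.1653  0.1025] F [-0.8  0.5  0.6] gap 0.0563 q [-0.21 -0.37  2.27  0.04  0.73 -1.44]
```

```bash
python3 -m inch '0.0209 -0.0041 -0.0333 0 -0.006 -0.002 0.6;0 0 0 0 0 0 0.6;0 0 0 0 0 0 0.1;0 0 0 0 0 0 0.1;0 0 0 0 0 0 0.1' 15 | grep -v rot; python3 -m inch '0 0 0 0 0 0 0.1;0 0 0 0 0 0 0.1;0 0 0 0 0 0 0.1' 15 | grep -v rot; python3 -c "
from h import *
go(WG+[0,0,-.015],78.6)"
```

```text
time_s: 13.75
ee_pos: [0.5384, 0.0081, 0.1467]
force: [0.3, 0.5, -0.7]
finger_gap: 0.0298
finger_force: 0.0
time_s: 14.12
ee_pos: [0.5379, 0.0075, 0.1457]
force: [-5.7, -3.9, 5.7]
finger_gap: 0.0184
finger_force: 15.0
t 14.12 shift [-0.0009  0.001  -0.0037] turn [ 0.0026  0.0059 -0.001 ] | 0.007 tcpL [-0.0502 -0.1668  0.0657] F [-5.7 -3.9  5.7] gap 0.0184 q [-0.21 -0.26  2.25  0.04  0.62 -1.44]
```

```bash
cat >> h.py <<'E'
def knob():
    o=[]
    for n in ("side","top"):
        c=cap(n); L=(cloud(c)-m)@F; h=cv2.cvtColor(c["pixels"],cv2.COLOR_RGB2HSV)
        r=((h[...,0]<6)|(h[...,0]>174))&(h[...,1]>130)&(h[...,2]>30)&(L[...,0]>.03)&(L[...,0]<.12)&(L[...,1]>-.16)&(L[...,1]<.03)&(L[...,2]>.04)
        q=L[r]; q=q.mean(0) if len(q) else np.zeros(3); d_=q-PV; o.append((n,int(r.sum()),q.round(4).tolist(),"lever~",(np.arctan2(d_[1],d_[0])+.419).round(3)))
    s=bot.read_state(); y=R.from_rotvec(s["ee_rot"]).as_matrix()[:,1]; a=F.T@y
    print(o,"toolang",np.degrees(np.arctan2(a[1],a[0])).round(1),"F",(F.T@s["force"]).round(1),"M",(F.T@s["ft_torque"]).round(2),"t",s["time_s"])
E
python3 -c "
from h import *
knob()"
python3 -m inch '0 0 0 0.0345 -0.0057 -0.0606 0.1;0 0 0 0.0345 -0.0057 -0.0606 0.1' | grep -v rot
python3 -c "
from h import *
knob()"
```

```text
[('side', 88, [0.0835, -0.0509, 0.0813], 'lever~', np.float64(0.693)), ('top', 141, [0.0827, -0.0436, 0.0876], 'lever~', np.float64(0.764))] toolang 78.7 F [-1.7 -3.7  8. ] M [-0.5   0.39  0.05] t 14.225
time_s: 14.48
ee_pos: [0.5377, 0.007, 0.1456]
force: [-8.4, -6.5, 6.9]
finger_gap: 0.0175
finger_force: 15.0
[('side', 92, [0.0831, -0.0498, 0.0803], 'lever~', np.float64(0.705)), ('top', 141, [0.082, -0.0427, 0.0876], 'lever~', np.float64(0.775))] toolang 70.7 F [-3.4 -9.3  8.7] M [-1.2   0.59 -0.11] t 14.575
```

```bash
python3 -m inch '0 -0.0007 0 0.0345 -0.0057 -0.0606 0.1;0 0 0 0.0345 -0.0057 -0.0606 0.1' | grep -v rot
python3 -c "
from h import *
knob()"
```

```text
time_s: 14.82
ee_pos: [0.5374, 0.0064, 0.1454]
force: [-11.4, -7.0, 7.2]
finger_gap: 0.0182
finger_force: 15.0
[('side', 81, [0.075, -0.036, 0.0804], 'lever~', np.float64(0.863)), ('top', 145, [0.0748, -0.0278, 0.0868], 'lever~', np.float64(0.937))] toolang 62.6 F [-4.9 -7.5 11.5] M [-1.22  0.84 -0.03] t 14.925
```

```bash
python3 -m inch '0 0 0 0 0 0 0.1;0 0 0 0 0 0 0.1;0 0 0 0 0 0 0.1' | grep -v rot
python3 -c "
from h import *
knob()"
```

```text
time_s: 15.3
ee_pos: [0.5374, 0.0064, 0.1454]
force: [-10.8, -5.7, 8.3]
finger_gap: 0.0177
finger_force: 15.0
[('side', 85, [0.0746, -0.0346, 0.0795], 'lever~', np.float64(0.878)), ('top', 144, [0.0746, -0.0277, 0.0866], 'lever~', np.float64(0.938))] toolang 62.7 F [-5.4 -8.2 11. ] M [-1.2   0.85 -0.01] t 15.4
```

```bash
python3 -m inch '0 0 0 0.0172 -0.0029 -0.0303 0.1;0 0 0 0 0 0 0.1;0 0 0 0 0 0 0.1' | grep -v rot
python3 -c "
from h import *
knob()"
```

```text
time_s: 15.78
ee_pos: [0.5373, 0.0063, 0.1454]
force: [-11.4, -6.2, 7.9]
finger_gap: 0.0182
finger_force: 15.0
[('side', 83, [0.0748, -0.0349, 0.0803], 'lever~', np.float64(0.874)), ('top', 143, [0.0746, -0.0277, 0.0863], 'lever~', np.float64(0.939))] toolang 60.7 F [-4.4 -7.7 12.4] M [-1.31  0.84 -0.04] t 15.875
```

Lever holds at ≈0.94 (camera bias about 0.02) and does not change with further turn, so it is on its stop. I release and back out.

```bash
python3 -m inch '0 0 0 0 0 0 0.6;0 0 0 0 0 0 0.6;0 0 0 0 0 0 0.6;0 0 0 0 0 0 0.6' 3 | grep -v rot; python3 -m inch '-0.0148 0.0024 0.026 0 0 0 0.6;-0.0222 0.0037 0.039 0 0 0 0.6;-0.0222 0.0037 0.039 0 0 0 0.6;-0.0222 0.0037 0.039 0 0 0 0.6;0 0 0 0 0 0 0.6' | grep -v rot
python3 - <<'E'
from h import *
knob()
c=cap("top"); cv2.imwrite("pics/t4.png",c["pixels"][80:320,100:440,::-1].repeat(2,0).repeat(2,1))
E
```

```text
time_s: 16.38
ee_pos: [0.538, 0.0075, 0.145]
force: [0.1, 0.3, 0.8]
finger_gap: 0.0544
finger_force: 0.0
time_s: 17.0
ee_pos: [0.4575, 0.0208, 0.2928]
force: [0.4, 0.0, -0.5]
finger_gap: 0.0565
finger_force: 0.0
[('side', 70, [0.075, -0.034, 0.0828], 'lever~', np.float64(0.881)), ('top', 143, [0.0747, -0.0278, 0.0868], 'lever~', np.float64(0.937))] toolang 60.6 F [-0.9  0.  -0.3] M [0.06 0.06 0.01] t 17.1
```

View pics/t4.png

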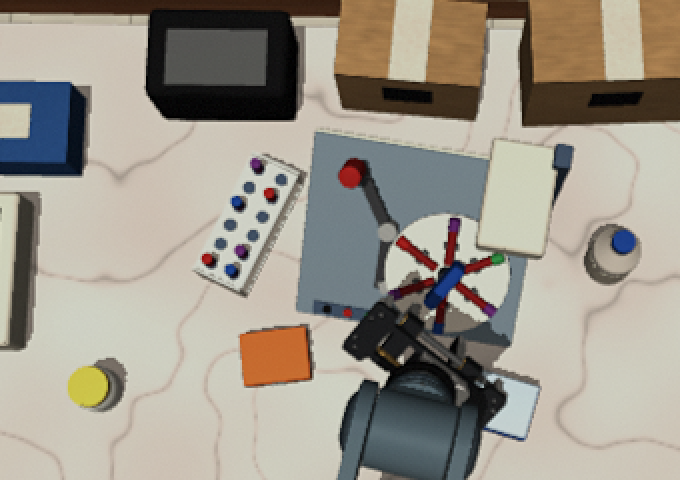

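The top view shows the lever over to the left, knob at (350,175), and the other objects unmoved. I check the home angle with one silhouette comparison.

```bash
python3 - <<'E'
from h import *
def proj(c,p):
    q=rot(c).T@(np.array(p)-np.array(c["origin"])); return c["cx"]+c["fx"]*q[0]/-q[2],c["cy"]-c["fy"]*q[1]/-q[2]
def cmp(im,c,ths,b):
    h=cv2.cvtColor(im,cv2.COLOR_RGB2HSV); r=((h[...,0]<6)|(h[...,0]>174))&(h[...,1]>120)&(h[...,2]>35)
    k=np.zeros_like(r); k[b[1]:b[3],b[0]:b[2]]=1; v,u=np.nonzero(r&k); print("seen",u.min(),u.max(),v.min(),v.max())
    for th in ths:
        a=th-np.radians(24); p=PV+.1*np.array([np.cos(a),np.sin(a),0])
        P=np.array([proj(c,w(p+[.015*np.cos(x),.015*np.sin(x),z])) for x in np.linspace(0,6.28,40) for z in(-.025,.025)])
        print(th,P[:,0].min().round(1),P[:,0].max().round(1),P[:,1].min().round(1),P[:,1].max().round(1))
ct=cap("top"); cs=cap("side")
cmp(cv2.imread("pics/top0.png")[...,::-1].copy(),ct,(0,.04),(300,155,325,185))
cmp(ct["pixels"],ct,(.90,.93,.96),(262,150,292,185))
cmp(cs["pixels"],cs,(.90,.93,.96),(355,168,390,202))
E
```

```text
seen 305 317 163 177
0 305.3 318.8 161.5 177.8
0.04 303.9 317.5 160.7 177.0
seen 269 282 159 173
0.9 271.2 285.7 156.8 173.0
0.93 270.1 284.6 157.1 173.3
0.96 269.0 283.5 157.5 173.7
seen 355 373 178 198
0.9 360.8 377.1 177.4 196.0
0.93 360.2 376.5 177.2 195.7
0.96 359.7 375.9 177.0 195.4
```

```bash
python3 -c "
from h import *
print(workorder.hand_in(), bot.read_state()['time_s'])"
```

```text
the job is handed in; nothing more can be done
the job is handed in; nothing more can be done
```

The lever was eased onto the teeth and released, the wheel was rocked about 16° clockwise until the lever dropped home (about 0.96 rad by camera), and the job was handed in at about 17 s with the arm clear and nothing else seen to move; no verdict was returned.

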